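# Clear the centrifuge lid and hold it just under its spring balance

### The job

The hinge springs of the bench centrifuge are about to be adjusted. Lift the thin glass beaker off the closed lid without squeezing it hard and stand it upright, gently, in the shallow tray; then take the lid by its bar handle and raise it past its balance point, so that the springs carry it, and bring it back down to just below the balance point, never letting it fly open or drop shut. Finish there with the gripper still closed on the handle, holding the lid still for the fitter, and leave the other things on the bench alone.

Things in the scene. Friction and masses are not known exactly. Their poses are not given: they have to be found in the camera images.
- centrifuge: White bench-top centrifuge, 297 mm deep (x), 236 wide (y), 120 high to its deck, on a thin black mat 330 x 260; fixed. Origin: on the bench, under the centre of bowl and closed lid. x axis points from the front panel (robot's side) back to the hinge, z up. The deck ends in front at x = -97 mm; from there the panel slopes down to x = -160, z = 46.
- lid (a joint): Lid angle, rad: 0 closed, grows as the front rises, stop at 1.4. Cast disc 192 mm across, unlatched, 0.9 kg; flat top 146 mm across, 146 mm above the bench when closed. Balance point 0.80 (46 deg): below it the lid falls shut if let go (about 1 N lifts it at the handle), above it the hinge springs throw it open. Past it: 0.9 or more; just below it: about 0.70.
- lid_hinge (a point): Middle of the lid's hinge axis, which is level and parallel to the centrifuge's y axis: 112 mm behind the centrifuge's origin along its x axis, 134 mm above the bench.
- lid_handle (a point): Bow handle on the lid's front: steel bar 12 mm thick, straight 90 mm along its y, brackets at y = +-46 mm. The point: middle of the bar. Turns with the lid; closed, it lies 248 mm before and 18 mm above the hinge axis, 152 mm above the bench, 40 mm clear of the rim, and its axes are the centrifuge's. Pinched from above, the bar can turn between the pads, so the gripper can stay pointing down.
- beaker: Thin clear glass beaker, empty, 50 mm across (53 at the rim), 70 mm high, about 60 g, upright on the flat top of the closed lid. Origin: centre of its underside, z up. It breaks if gripped with more than about 50 N a finger (100 N over both), tipped over or dropped; 20 to 25 N a finger is plenty.
- tray: Shallow cream tray, 230 mm (its x) by 170 mm (its y), walls 20 mm high and 5 mm thick, inner floor 5 mm above the bench; left or right of the centrifuge; fixed. Origin: centre of its underside.
- rack: White test-tube rack with capped tubes, 200 x 90 mm, 84 mm high, on the other side of the centrifuge from the tray. A bystander. Origin: centre of its underside.
- jar: Amber glass jar with black cap, 68 mm across, 120 mm high. A bystander. Origin: centre of its underside.
- wash_bottle: White plastic bottle, 64 mm across, 170 mm high. A bystander. Origin: centre of its underside.
Not all that is in view belongs to the job. There is more than one size of the beaker; the job needs the middle-sized.

How it is judged:
By the outcome, as a careful person would: the job done as asked, in the order asked, and still so for the second after the job is handed in, while the arm keeps its last pose, push and grip.
It also fails if it takes over 58 s, if anything falls off the work surface, if the arm or the gripper's body presses on something with over 40 N, if the wrist force passes 120 N, or if a joint passes its speed limit or range.

### The arm

A 7-joint arm with a two-finger parallel gripper is mounted at the origin on the work surface. World frame = base frame: x ahead of the robot, y to its left, z up, the work surface at z = 0. Lengths are in m, angles in rad, forces in N, time in s.
With the tool pointing down it reaches from about 0.35 to 0.9 m from the base axis. Payload 8.1 kg.
Tool frame: the origin (TCP) lies midway between the tips of the shut fingers; the grasp point (between the pads) lies arm.pinch_z behind it (arm.pinch_z is the distance from the TCP to the grasp point, in m); y points along the fingers, z is the direction in which the jaws open and shut, and the axes are right-handed (so a half turn about y gives the same grasp; the last joint's range is limited). The gripper opens to 92 mm and grips with 3 to 60 N. Pads are 19 mm wide; open, the fingers measure 130 mm over their backs; the gripper's body (75 mm by 190 mm) begins 47 mm behind the grasp point.
Start: joints at [-1.214, 0.434, 0.025, 1.573, -0.012, 1.134, -0.075], TCP at [0.277, 0.56, 0.203] pointing down, gripper open.
Joint ranges: [-2.62, 2.62], [-0.44, 2.09], [-1.27, 1.32], [0.08, 2.57], [-1.32, 4.46], [0.12, 2], [-2.74, 2.74]. Speed limits (rad/s): [2.22, 2.22, 3.01, 3.01, 3.14, 3.14, 3.14].

### API

Orientations are given as a unit quaternion [w, x, y, z].
In Python, from rig import arm, vision, job gives the robot as it stands.
- The arm moves only by the tool drive_tool, never from a script. Its argument "plan" is a list of rows, each a list of 3 entries, a list of its own where there are three numbers: the shift along the tool's x, y, z in mm, then the turn about the tool's y in rad, then the closure, from -1 (fully open) to 1 (shut), so that 0 is half open. In form: [[[dx, dy, dz], twist, grip], ...]. A call has 1 to 20 rows; each row shifts and turns the commanded pose from where the row before left it, along the tool's axes as they then stand; what a row does not reach is not made up. A row lasts 1/10 s, in which the tool goes at most 50 mm and 8.59 degrees, less where a joint would pass 70% of its speed; a pose out of reach is approached as far as the arm can. A call with a gripper value outside its range is refused whole. The fingers move at their own pace and stop on an object; "newtons" is the grip in N (left out, the last holds). Time passes only in rows, so rows that do not move let the fingers close. It gives the time, the measured TCP pose, the force and the opening at its end, in the units of the state.
- arm.state(): the state, without advancing time (a new reading comes with each control period).
- vision.camera(name): name is "side" or "top" or "wrist"; returns the picture (480x640x3 uint8, blue, green, red); there is no depth.
- vision.camera_info(name): a dict with "fx", "fy", "cx", "cy" (pixels), "world_from_camera" (4x4, takes a point from camera to world coordinates); the wrist camera has in their place "T_tool_cam" (4x4, takes a point from camera to tool coordinates, whose origin is the TCP and whose axes are the tool frame's). Camera axes: x right, y down, z forward; pixel columns grow to the right and rows downward; lengths in m; the calibration is good to about 2 mm. A picture is of the moment at which its call begins: read the wrist's pose just before it. camera_info takes no time and is no camera call.
- job.sign_off(): hands the job in, once; it reports no verdict.
The state is a dict: "time": time; "qpos": joint angles; "qvel": joint speeds; "joint_torque": joint torques, N m; "ee_pos": TCP position; "orientation": TCP orientation; "ft_force": force on the tool from outside, world axes, zero at the start; "ft_torque": the same for the moment, N m; "finger_gap": opening from 0.0 (shut) to 1.0 (fully open).
Only numpy, scipy, OpenCV 4.12 (cv2) and the standard library are available. Lean on these libraries where they do the work, as an engineer would, in place of code of your own. Each camera call takes 0.05 s, during which the arm holds its last target. There are 200 camera calls.

## Working session

There is one attempt and no reset: what is moved stays moved. The work goes in short steps, Python scripts to look and compute and a tool call to move; the robot and the scene stay as the last step left them, time stands still between calls to the robot, and variables do not carry over. Pictures are saved under pics/ and viewed, about 8 in all and at most 12, crops included, and the job is handed in when it is done.

Besides the shell and the picture viewer there is one more tool, called after "Request:" in YAML: its name, and indented under it one key for each argument. drive_tool: Moves the arm, as the interface text tells. Its arguments: {"type":"object","properties":{"plan":{"type":"array"},"newtons":{"type":"number"}},"required":["plan"]}

```bash
mkdir -p pics; ls; python3 - <<'E'
from rig import arm,vision,job
import cv2,numpy as np
np.set_printoptions(precision=4,suppress=True)
s=arm.state();print(s,arm.pinch_z)
for n in("top","side","wrist"):
    cv2.imwrite(f"pics/{n}0.png",vision.camera(n));print(n,vision.camera_info(n))
E
```

```text
pics
{'time': 0.0, 'qpos': array([-1.2136,  0.4352,  0.025 ,  1.5741, -0.0116,  1.134 , -0.0751]), 'qvel': array([ 0.0027, -0.0007, -0.0004, -0.0009, -0.0009, -0.001 , -0.0003]), 'joint_torque': array([ -0.0001, -66.783 ,   0.9849, -31.4447,  -0.0606,   0.0428,
         0.0002]), 'ee_pos': array([0.2772, 0.5596, 0.2026]), 'orientation': array([-0.6879,  0.6891, -0.1612,  0.1611]), 'ft_force': array([-0.0611,  0.0676, -0.3771]), 'ft_torque': array([ 0.022 , -0.0018, -0.0208]), 'finger_gap': 0.9988119962469437} 0.0188
top {'fx': 592.9543444710124, 'fy': 592.9543444710124, 'cx': 323.49405955520393, 'cy': 240.0491452589406, 'world_from_camera': array([[ 0.0341, -0.9729,  0.2287,  0.2648],
       [-0.9994, -0.0333,  0.0072, -0.0168],
       [ 0.0006, -0.2288, -0.9735,  1.4685],
       [ 0.    ,  0.    ,  0.    ,  1.    ]])}
side {'fx': 567.3535754687981, 'fy': 567.3535754687981, 'cx': 312.04357067098687, 'cy': 240.059411380272, 'world_from_camera': array([[ 0.8666, -0.3029,  0.3965,  0.1268],
       [-0.4989, -0.5362,  0.6809, -0.7544],
       [ 0.0064, -0.7879, -0.6158,  0.8065],
       [ 0.    ,  0.    ,  0.    ,  1.    ]])}
wrist {'fx': 377.7668251242017, 'fy': 377.7668251242017, 'cx': 320.7291417466188, 'cy': 235.45771260999302, 'T_tool_cam': array([[ 0.0001,  0.9689,  0.2476, -0.0665],
       [-0.0004, -0.2476,  0.9689, -0.1802],
       [ 1.    , -0.0002,  0.0003,  0.0005],
       [ 0.    ,  0.    ,  0.    ,  1.    ]])}
```

View pics/top0.png

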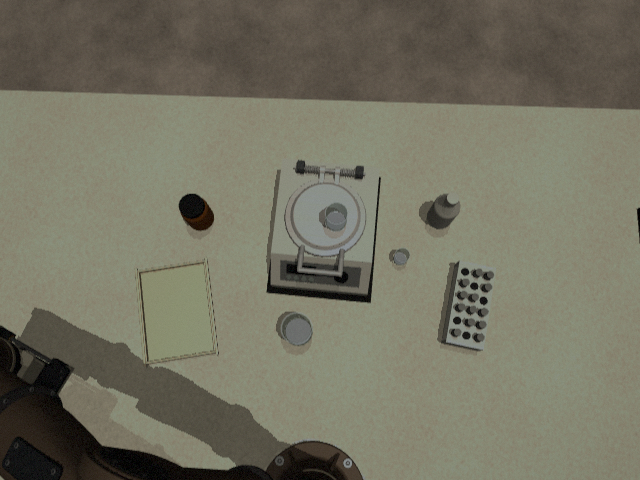

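View pics/side0.png

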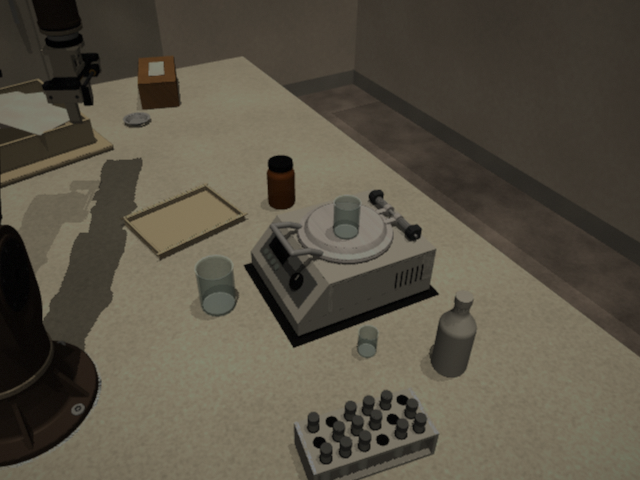

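Candidates for the beaker, with pixels in the top and side views:
- **Large glass on the bench:** top (296,330), side (216,285).
- **Small glass on the bench:** top (400,257), side (367,342).
- **Glass on the lid:** top (335,216), side (346,217). This one matches the description (middle-sized, on the closed lid).

The tray is on the robot's left at top (178,312), and the jar is at (195,212). I'll check the choice in one close crop and measure.

```bash
cat > h.py <<'E'
import cv2,numpy as np
from rig import arm,vision,job
np.set_printoptions(precision=4,suppress=True)
def ray(n,u,v):
    i=vision.camera_info(n);T=i["world_from_camera"]
    d=T[:3,:3]@np.array([(u-i["cx"])/i["fx"],(v-i["cy"])/i["fy"],1]);return T[:3,3],d/np.linalg.norm(d)
def plane(n,u,v,z):
    o,d=ray(n,u,v);return o+d*(z-o[2])/d[2]
def proj(n,p):
    i=vision.camera_info(n);T=np.linalg.inv(i["world_from_camera"]);q=T[:3,:3]@p+T[:3,3]
    return np.array([i["fx"]*q[0]/q[2]+i["cx"],i["fy"]*q[1]/q[2]+i["cy"]])
E
python3 - <<'E'
from h import *
t=cv2.imread("pics/top0.png");s=cv2.imread("pics/side0.png")
a=cv2.resize(t[155:305,260:390],None,fx=4,fy=4,interpolation=cv2.INTER_CUBIC)
b=cv2.resize(s[180:330,280:350],None,fx=4,fy=4,interpolation=cv2.INTER_CUBIC)
b=cv2.resize(s[185:260,325:360],None,fx=8,fy=8,interpolation=cv2.INTER_CUBIC)
cv2.imwrite("pics/crop1.png",cv2.convertScaleAbs(np.hstack([a,b]),alpha=1.3))
# tray mask: floor/walls by edges -> contour quad
g=cv2.cvtColor(t,cv2.COLOR_BGR2HSV);print("tray hsv",g[310,178],"bench",g[380,330],g[250,240])
# mat: dark
m=((g[...,2]<35)*255).astype(np.uint8);r=np.zeros_like(m);r[150:320,255:392]=m[150:320,255:392]
cs,_=cv2.findContours(r,cv2.RETR_EXTERNAL,cv2.CHAIN_APPROX_NONE)
for c in sorted(cs,key=cv2.contourArea)[-5:]:
    print(cv2.contourArea(c),cv2.boundingRect(c)); 
    if cv2.contourArea(c)>200: print(cv2.approxPolyDP(c,2,True)[:,0].tolist())
m=((abs(g[...,0].astype(int)-g[310,178,0])<=4)&(g[...,1]>g[310,178,1]-15)).astype(np.uint8)*255
r=np.zeros_like(m);r[250:375,125:228]=m[250:375,125:228]
cs,_=cv2.findContours(r,cv2.RETR_EXTERNAL,cv2.CHAIN_APPROX_NONE);c=max(cs,key=cv2.contourArea)
q=cv2.minAreaRect(c);print("tray",q);box=cv2.boxPoints(q);print(box,[plane("top",*p,.005)[:2] for p in box],plane("top",*q[0],.005))
E
```

```text
tray hsv [ 36  55 144] bench [ 35  37 138] [ 32  36 141]
9.0 (356, 174, 6, 4)
10.5 (297, 169, 8, 4)
76.5 (333, 272, 15, 12)
91.5 (286, 262, 33, 14)
583.5 (267, 214, 110, 88)
[[376, 214], [373, 262], [366, 296], [272, 287], [269, 284], [269, 269], [267, 291], [369, 301]]
tray ((177.88523864746094, 312.2377014160156), (90.08306884765625, 67.26805877685547), 84.80557250976562)
[[140.3115 270.4262]
 [207.3033 264.3361]
 [215.459  354.0492]
 [148.4672 360.1393]] [array([0.5149, 0.4499]), array([0.5361, 0.2835]), array([0.3158, 0.2463]), array([0.2958, 0.4071])] [0.4137 0.3465 0.005 ]
```

View pics/crop1.png

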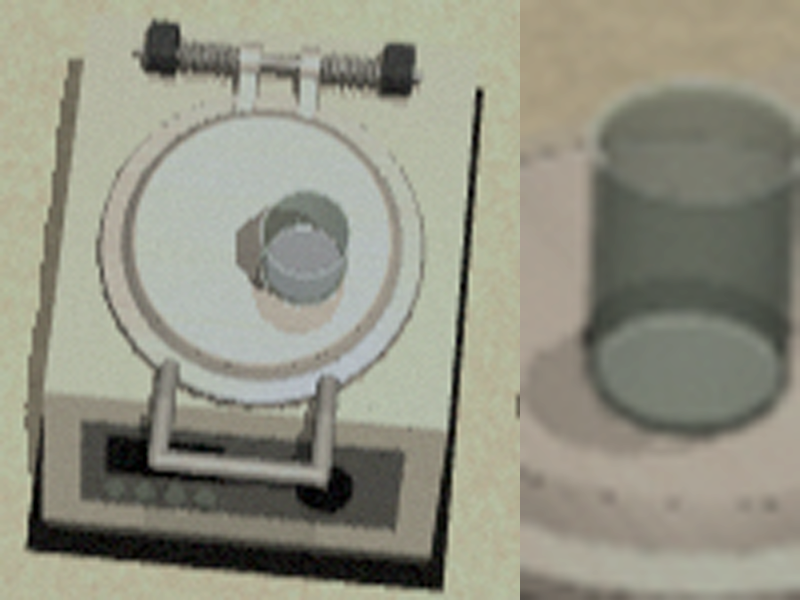

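The crop confirms the choice: the beaker stands on the white lid disc. In original top pixels:
- beaker rim centre ≈ (336.5,213.5)
- handle bar middle ≈ (320.3,272)
- flat-top centre ≈ (325.5,215)
- hinge middle ≈ (330,170)
- mat front corners (267,291) and (369,301)

In the side view, the beaker base is ≈ (345.9,231.3) and the rim ≈ (347.1,203.4).

```bash
python3 - <<'E'
from h import *
P=lambda n,u,v,z:plane(n,u,v,z)
print("rim top",P("top",336.5,213.7,.216),"base top",P("top",336.3,220.8,.146))
print("rim side",P("side",347.1,203.4,.216),"base side",P("side",345.9,231.3,.146))
h=P("top",320.3,272,.154);l=P("top",325.5,215,.146);hi=P("top",330,169.7,.136)
a=P("top",267,291,0);b=P("top",369,301,0)
print("handle",h,"lid",l,"hinge",hi,"mat",a,b,np.linalg.norm(a-b))
for n,d in(("h-hi",hi-h),("mat",np.array([a[1]-b[1],b[0]-a[0],0])),("bar",(lambda p,q:np.array([p[1]-q[1],q[0]-p[0],0]))(P("top",297.5,270.5,.154),P("top",342.5,273.7,.154)))):
    print(n,np.linalg.norm(d[:2]),np.degrees(np.arctan2(d[1],d[0])))
print("jar",P("top",202,222,0),"bigbk",P("top",296,333,0.))
from scipy.spatial.transform import Rotation as R
s=arm.state();q=s["orientation"];M=R.from_quat(q[[1,2,3,0]]).as_matrix();print(M)
# tray check with side corners
for uv in((123,221),(207,188),(245,215),(161,253)):print("trayside",P("side",*uv,.02))
for uv in((137,269),(208,261),(217,354),(146,363)):print("traytop",P("top",*uv,.02))
E
```

```text
rim top [ 0.6194 -0.034   0.216 ] base top [ 0.6222 -0.035   0.146 ]
rim side [ 0.618  -0.0382  0.216 ] base side [ 0.6226 -0.0325  0.146 ]
handle [ 0.4997 -0.0024  0.154 ] lid [ 0.6352 -0.0096  0.146 ] hinge [ 0.7499 -0.0165  0.136 ] mat [0.4746 0.1304 0.    ] [ 0.4583 -0.1242  0.    ] 0.2551456438005449
h-hi 0.2506852014525374 -3.230480070466494
mat 0.2551456438005449 -3.6687860607214255
bar 0.10146445243801598 -2.166819609261367
jar [0.6467 0.3068 0.    ] bigbk [0.3734 0.0535 0.    ]
[[ 0.8961 -0.0004  0.4438]
 [-0.4438 -0.0011  0.8961]
 [ 0.0001 -1.     -0.0012]]
trayside [0.2835 0.396  0.02  ]
trayside [0.5077 0.4331 0.02  ]
trayside [0.5424 0.2778 0.02  ]
trayside [0.3234 0.2375 0.02  ]
traytop [0.5156 0.4537 0.02  ]
traytop [0.5418 0.2793 0.02  ]
traytop [0.3155 0.2399 0.02  ]
traytop [0.2886 0.408  0.02  ]
```

Request:
drive_tool:
  plan:
    - [[20,-8,-13],0,-1]
    - [[32,-8,-21],0,-1]
    - [[32,-8,-21],0,-1]
    - [[32,-8,-21],0,-1]
    - [[32,-8,-21],0,-1]
    - [[32,-8,-21],0,-1]
    - [[32,-8,-21],0,-1]
    - [[32,-8,-21],0,-1]
    - [[32,-8,-21],0,-1]
    - [[32,-6,-21],0,-1]
    - [[32,0,-21],0,-1]
    - [[32,0,-21],0,-1]
    - [[32,0,-21],0,-1]
    - [[32,0,-21],0,-1]
    - [[32,0,-21],0,-1]
    - [[32,0,-21],0,-1]
    - [[32,0,-21],0,-1]
    - [[24,0,-16],0,-1]
    - [[16,0,-11],0,-1]
    - [[0,0,0],0,-1]
  newtons: 22

```text
time: 2.15
ee_pos: [0.6235, -0.0344, 0.2807]
orientation: [-0.687, 0.689, -0.163, 0.163]
ft_force: [0.3, 0.5, 0.8]
finger_gap: 0.999
```

Request:
drive_tool:
  plan:
    - [[0,0,0],0.14,-1]
    - [[0,0,0],0.14,-1]
    - [[0,0,0],0.14,-1]
    - [[0,0,0],0.14,-1]
    - [[0,0,0],0.14,-1]
    - [[0,0,0],0.14,-1]
    - [[0,0,0],0.14,-1]
    - [[0,0,0],0.14,-1]
    - [[0,0,0],0.05,-1]
    - [[0,0,0],0,-1]

```text
time: 3.15
ee_pos: [0.6227, -0.0294, 0.281]
orientation: [0.485, -0.485, 0.515, -0.514]
ft_force: [-0.7, 0.1, -0.5]
finger_gap: 1.002
```

```bash
cat >> h.py <<'E'
from scipy.spatial.transform import Rotation as R
def tool():
    s=arm.state();q=s["orientation"];return s,R.from_quat(q[[1,2,3,0]]).as_matrix()
def go(p):
    s,M=tool();print("t",s["time"],"tcp",s["ee_pos"],"shift mm",M.T@(np.array(p)-s["ee_pos"])*1e3,"zaz",np.degrees(np.arctan2(M[1,2],M[0,2])),"F",s["ft_force"],"gap",s["finger_gap"])
def wproj(p,s,M):
    i=vision.camera_info("wrist");T=np.linalg.inv(i["T_tool_cam"]);q=T[:3,:3]@(M.T@(np.array(p)-s["ee_pos"]))+T[:3,3]
    return np.array([i["fx"]*q[0]/q[2]+i["cx"],i["fy"]*q[1]/q[2]+i["cy"]])
E
python3 - <<'E'
from h import *
go([.620,-.035,.171]);print(arm.state()["qpos"])
s,M=tool();im=vision.camera("wrist")
for p in([.62,-.035,.216],[.62,-.035,.146],[.4995,-.002,.152]):
    u=wproj(p,s,M);print(u);cv2.circle(im,tuple(int(x) for x in u),3,(0,0,255),-1)
cv2.imwrite("pics/w1.png",im)
E
```

```text
t 3.15 tcp [ 0.6227 -0.0294  0.281 ] shift mm [  5.7869 110.0337  -2.2631] zaz -3.347566782392829 F [-0.722   0.1117 -0.4647] gap 1.0016546936521702
[-0.4351  0.4143  0.5951  1.4923 -0.2363  1.308   0.1239]
[317.4137 249.7066]
[318.0692 226.5906]
[169.561  197.5782]
```

View pics/w1.png

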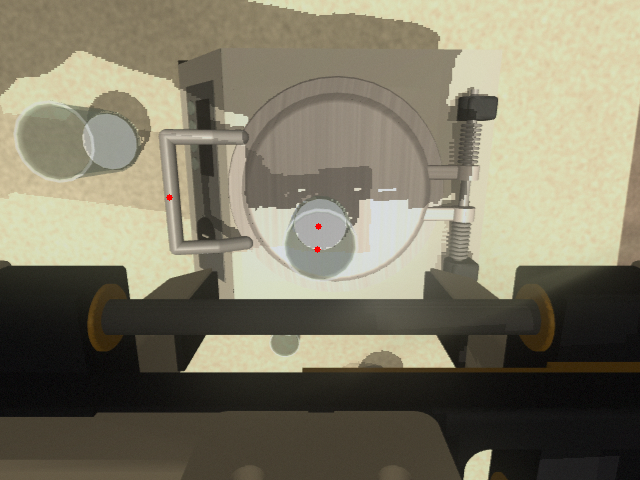

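The wrist view shows the beaker rim centre at about (320,244) and its base at (320,224). That is within 2–4 mm of the projected points. The bar middle at about (170,190) puts the handle slightly more to +y than the first estimate. The fingers straddle the beaker, so I'm descending.

Request:
drive_tool:
  plan:
    - [[4,10,-2],0,-1]
    - [[0,15,0],0,-1]
    - [[0,15,0],0,-1]
    - [[0,15,0],0,-1]
    - [[0,15,0],0,-1]
    - [[0,15,0],0,-1]
    - [[0,12,0],0,-1]
    - [[0,8,0],0,-1]
    - [[0,4,0],0,-1]
    - [[0,0,0],0,-1]
    - [[0,0,0],0,-0.5]
    - [[0,0,0],0,-0.2]
    - [[0,0,0],0,-0.1]
    - [[0,0,0],0,0]
    - [[0,0,0],0,0.1]
    - [[0,0,0],0,1]
    - [[0,0,0],0,1]
    - [[0,0,0],0,1]
    - [[0,0,0],0,1]
  newtons: 22

```text
time: 5.1
ee_pos: [0.621, -0.0346, 0.1724]
orientation: [-0.485, 0.485, -0.514, 0.515]
ft_force: [0.1, 0.8, 0.3]
finger_gap: 0.571
```

```bash
python3 - <<'E'
from h import *
go([.62,-.035,.171])
cv2.imwrite("pics/s2.png",vision.camera("side")[150:300,250:450])
cv2.imwrite("pics/w2.png",cv2.resize(np.vstack([cv2.resize(vision.camera("side")[150:270,260:420],(640,480)),vision.camera("wrist")[100:380]]),None,fx=.78,fy=.78))
E
```

```text
t 5.1 tcp [ 0.621  -0.0346  0.1724] shift mm [ 0.432   1.4249 -0.9302] zaz -3.3852532675868665 F [0.0913 0.8404 0.2711] gap 0.571478697670104
```

View pics/w2.png

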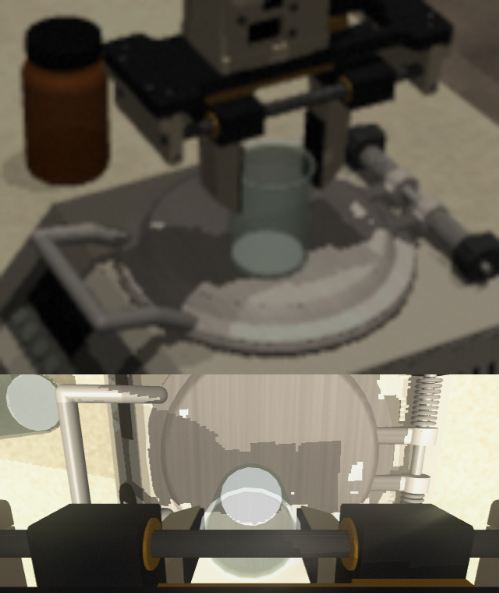

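Both fingers flank the beaker. The gap is 52.6 mm, so they may still be closing; I'll let it settle.

Request:
drive_tool:
  plan:
    - [[0,0,0],0,1]
    - [[0,0,0],0,1]
    - [[0,0,0],0,1]
    - [[0,0,0],0,1]

```text
time: 5.65
ee_pos: [0.6209, -0.0346, 0.1724]
orientation: [-0.485, 0.485, -0.515, 0.515]
ft_force: [-0.4, -0.6, 1.5]
finger_gap: 0.571
```

Request:
drive_tool:
  plan:
    - [[0,-3,0],0,1]
    - [[0,-5,0],0,1]
    - [[0,-8,0],0,1]
    - [[0,-8,0],0,1]
    - [[0,0,0],0,1]

```text
time: 6.15
ee_pos: [0.6217, -0.0348, 0.198]
orientation: [-0.486, 0.484, -0.514, 0.515]
ft_force: [0.2, 0.2, -0.5]
finger_gap: 0.576
```

```bash
python3 - <<'E'
from h import *
go([.42,.345,.171])
cv2.imwrite("pics/s3.png",cv2.resize(vision.camera("side")[150:270,260:420],(640,480)))
E
```

```text
t 6.15 tcp [ 0.6217 -0.0348  0.198 ] shift mm [-367.2403   26.522  -223.8581] zaz -3.390620050253357 F [ 0.2224  0.1888 -0.5323] gap 0.5757297141979637
```

View pics/s3.png

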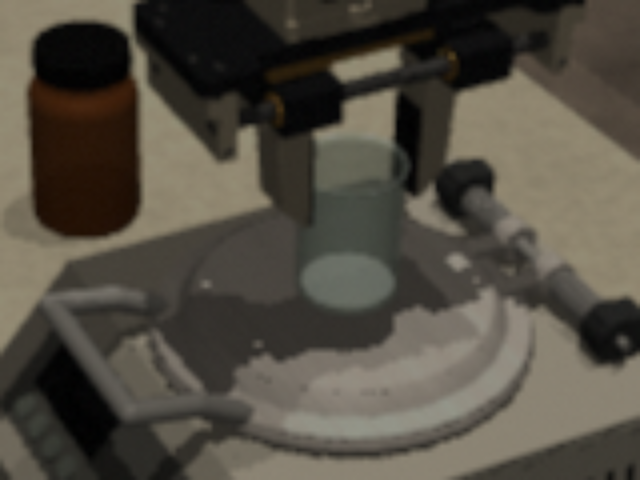

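The beaker rose with the gripper: its base in the side view went from (346,231) to (347,220). Carrying it over to the tray.

Request:
drive_tool:
  plan:
    - [[0,-6,0],0,1]
    - [[-6,-6,-4],0,1]
    - [[-12,-5,-7],0,1]
    - [[-18,0,-11],0,1]
    - [[-24,0,-15],0,1]
    - [[-28,0,-17],0,1]
    - [[-28,0,-17],0,1]
    - [[-28,0,-17],0,1]
    - [[-28,0,-17],0,1]
    - [[-27,0,-17],0,1]
    - [[-27,0,-17],0,1]
    - [[-27,0,-17],0,1]
    - [[-27,0,-17],0,1]
    - [[-27,0,-17],0,1]
    - [[-24,0,-15],0,1]
    - [[-18,0,-11],0,1]
    - [[-12,0,-8],0,1]
    - [[-6,0,-4],0,1]
    - [[0,0,0],0,1]
    - [[0,0,0],0,1]

```text
time: 8.2
ee_pos: [0.4154, 0.3443, 0.2134]
orientation: [-0.485, 0.485, -0.515, 0.515]
ft_force: [0.1, -0.4, -1.5]
finger_gap: 0.574
```

```bash
python3 - <<'E'
from h import *
go([.415,.346,.033]);print(arm.state()["qpos"])
t=vision.camera("top")[230:380,80:280];s=vision.camera("side")[80:280,80:280]
cv2.imwrite("pics/ts4.png",np.hstack([cv2.resize(t,(400,300)),cv2.resize(s,(300,300))]))
E
```

```text
t 8.2 tcp [0.4154 0.3443 0.2134] shift mm [ -1.7756 180.4256  -0.5844] zaz -3.4494445074127373 F [ 0.0609 -0.3539 -1.4582] gap 0.5739640222254958
[-1.1518  0.2966  0.4671  1.7965 -0.1489  1.0833 -0.6924]
```

View pics/ts4.png

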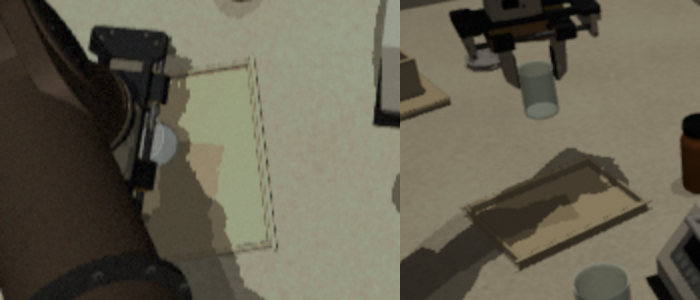

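```bash
python3 - <<'E'
from h import *
for z in(.18,.187,.19,.257):print(z,proj("side",np.array([.4154,.3443,z])))
E
```

```text
0.18 [174.7958 156.8956]
0.187 [174.3405 154.092 ]
0.19 [174.1445 152.8846]
0.257 [169.6086 124.9495]
```

The beaker hangs upright with its base about 24–26 mm below the TCP, so contact should come at TCP z ≈ 0.030. Lowering now, slowly at the end.

Request:
drive_tool:
  plan:
    - [[0,8,0],0,1]
    - [[-1,14,0],0,1]
    - [[0,18,0],0,1]
    - [[0,20,0],0,1]
    - [[0,20,0],0,1]
    - [[0,20,0],0,1]
    - [[0,20,0],0,1]
    - [[0,18,0],0,1]
    - [[0,14,0],0,1]
    - [[0,10,0],0,1]
    - [[0,7,0],0,1]
    - [[0,4,0],0,1]
    - [[0,2,0],0,1]
    - [[0,0,0],0,1]
    - [[0,0,0],0,1]

```text
time: 9.8
ee_pos: [0.4152, 0.3465, 0.0388]
orientation: [0.485, -0.485, 0.515, -0.515]
ft_force: [-0.2, -0.1, -0.5]
finger_gap: 0.567
```

Request:
drive_tool:
  plan:
    - [[0,1,0],0,1]
    - [[0,1,0],0,1]
    - [[0,1,0],0,1]
    - [[0,0,0],0,1]

```text
time: 10.2
ee_pos: [0.4149, 0.3462, 0.0352]
orientation: [-0.485, 0.485, -0.515, 0.515]
ft_force: [0.2, -0.2, -0.6]
finger_gap: 0.572
```

Request:
drive_tool:
  plan:
    - [[0,1,0],0,1]
    - [[0,1,0],0,1]
    - [[0,0,0],0,1]

```text
time: 10.5
ee_pos: [0.4149, 0.3462, 0.0332]
orientation: [0.485, -0.485, 0.515, -0.515]
ft_force: [-0.5, -0.4, -0.6]
finger_gap: 0.567
```

Request:
drive_tool:
  plan:
    - [[0,1,0],0,1]
    - [[0,1,0],0,1]
    - [[0,0,0],0,1]

```text
time: 10.8
ee_pos: [0.415, 0.3463, 0.0314]
orientation: [0.485, -0.485, 0.515, -0.515]
ft_force: [-0.2, -1.0, 1.0]
finger_gap: 0.57
```

Request:
drive_tool:
  plan:
    - [[0,0.5,0],0,1]
    - [[0,0.5,0],0,1]
    - [[0,0,0],0,1]

```text
time: 11.1
ee_pos: [0.4153, 0.3464, 0.0312]
orientation: [0.485, -0.485, 0.515, -0.514]
ft_force: [-2.2, -1.1, 10.5]
finger_gap: 0.573
```

The contact force of 10 N shows the beaker is standing on the tray floor. Opening the fingers, then going straight up.

Request:
drive_tool:
  plan:
    - [[0,-0.5,0],0,1]
    - [[0,0,0],0,-0.2]
    - [[0,0,0],0,-0.3]
    - [[0,0,0],0,-0.5]
    - [[0,0,0],0,-0.8]
    - [[0,0,0],0,-1]
    - [[0,0,0],0,-1]
    - [[0,-6,0],0,-1]
    - [[0,-12,0],0,-1]
    - [[0,-20,0],0,-1]
    - [[0,-30,0],0,-1]
    - [[0,-35,0],0,-1]
    - [[0,-35,0],0,-1]
    - [[0,-35,0],0,-1]
    - [[0,-25,0],0,-1]
    - [[0,0,0],0,-1]

```text
time: 12.7
ee_pos: [0.4168, 0.3473, 0.2335]
orientation: [0.487, -0.482, 0.515, -0.514]
ft_force: [0.5, -0.2, 0.4]
finger_gap: 1.004
```

```bash
python3 - <<'E'
from h import *
go([.5,0,.24])
s=vision.camera("side")
for z in(.005,.075):
    u=proj("side",np.array([.415,.346,z]));print(u)
cv2.imwrite("pics/s5.png",cv2.resize(s[140:280,100:260],(640,560)))
E
```

```text
t 12.7 tcp [0.4168 0.3473 0.2335] shift mm [341.7268  -7.9934 103.7522] zaz -3.409671772148039 F [ 0.4557 -0.2215  0.4029] gap 1.003528267563701
[184.8294 220.8752]
[180.8488 196.4315]
```

View pics/s5.png

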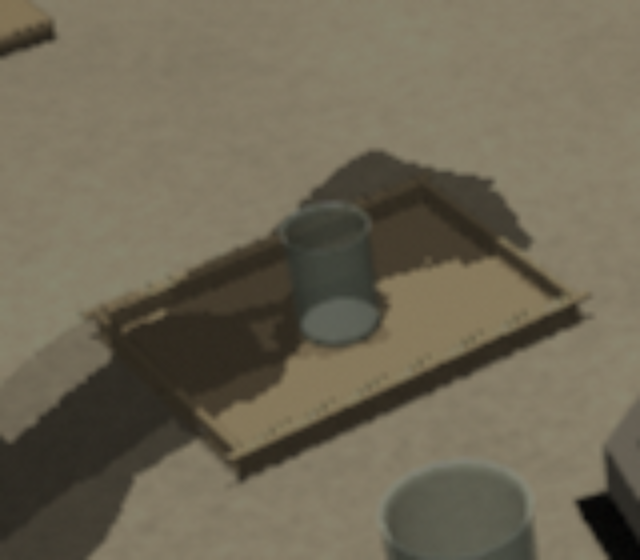

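The beaker stands upright in the tray: base at side (185,220), rim at (181,196), as predicted. Next I'll go above the handle with the fingers partly closed, since a full opening would hit the lid rim.

Request:
drive_tool:
  plan:
    - [[8,0,2],0,-1]
    - [[16,0,5],0,-0.5]
    - [[24,0,7],0,0]
    - [[30,0,9],0,0.4]
    - [[30,0,9],0,0.4]
    - [[30,0,9],0,0.4]
    - [[30,0,9],0,0.4]
    - [[30,0,9],0,0.4]
    - [[30,0,9],0,0.4]
    - [[30,0,9],0,0.4]
    - [[30,0,9],0,0.4]
    - [[24,0,8],0,0.4]
    - [[18,0,6],0,0.4]
    - [[8,0,3],0,0.4]
    - [[4,0,1],0,0.4]
    - [[0,0,0],0,0.4]
  newtons: 35

```text
time: 14.35
ee_pos: [0.4981, -0.0016, 0.2285]
orientation: [0.485, -0.485, 0.515, -0.515]
ft_force: [0.2, -0.1, 0.9]
finger_gap: 0.298
```

```bash
python3 - <<'E'
from h import *
go([.4995,-.001,.143]);print(arm.state()["qpos"])
s,M=tool();im=vision.camera("wrist")
for p in([.4995,-.002,.152],[.4995,-.002,.158],[.4995+.0027,.044,.152],[.4995-.0027,-.048,.152]):
    u=wproj(p,s,M);print(u);cv2.circle(im,tuple(int(x) for x in u),2,(0,0,255),-1)
cv2.imwrite("pics/w6.png",im)
E
```

```text
t 14.35 tcp [ 0.4981 -0.0016  0.2285] shift mm [-0.696  85.4898  1.419 ] zaz -3.420781044362962 F [ 0.1785 -0.1356  0.8652] gap 0.2983254588489379
[-0.6481  0.2215  0.6675  1.8767 -0.1535  1.0955  0.0185]
[322.8821 237.6206]
[322.9339 239.8243]
[322.8974 171.2802]
[322.868  298.5085]
```

View pics/w6.png

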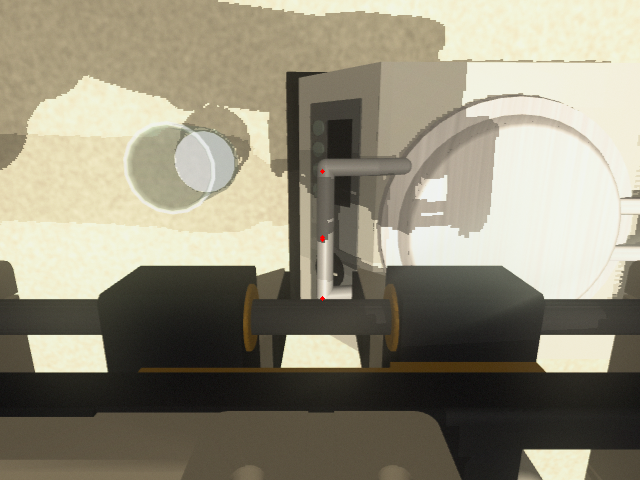

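The bar is centred at about u=326, against 323 predicted, so it lies about 2–3 mm further along +z in the tool frame. Its middle is about 4 mm toward −x. Descending over it with the force watched.

Request:
drive_tool:
  plan:
    - [[-4,6,3],0,0.4]
    - [[0,12,0],0,0.4]
    - [[0,14,0],0,0.4]
    - [[0,14,0],0,0.4]
    - [[0,10,0],0,0.4]
    - [[0,6,0],0,0.4]
    - [[0,0,0],0,0.4]

```text
time: 15.1
ee_pos: [0.5013, 0.0027, 0.1659]
orientation: [0.485, -0.486, 0.515, -0.514]
ft_force: [1.0, -0.3, 0.2]
finger_gap: 0.299
```

Request:
drive_tool:
  plan:
    - [[0,6,0],0,0.4]
    - [[0,6,0],0,0.4]
    - [[0,6,0],0,0.4]
    - [[0,6,0],0,0.4]
    - [[0,5,0],0,0.4]
    - [[0,0,0],0,0.4]

```text
time: 15.7
ee_pos: [0.5013, 0.0025, 0.1371]
orientation: [0.485, -0.485, 0.515, -0.514]
ft_force: [0.2, -0.6, 0.5]
finger_gap: 0.3
```

Request:
drive_tool:
  plan:
    - [[0,0,0],0,0.5]
    - [[0,0,0],0,0.6]
    - [[0,0,0],0,0.7]
    - [[0,0,0],0,0.8]
    - [[0,0,0],0,1]
    - [[0,0,0],0,1]
    - [[0,0,0],0,1]
    - [[0,0,0],0,1]
  newtons: 35

```text
time: 16.5
ee_pos: [0.5018, 0.0025, 0.1378]
orientation: [-0.485, 0.485, -0.515, 0.515]
ft_force: [0.0, 0.1, -0.4]
finger_gap: 0.003
```

The gap is 0.003, so the fingers closed without the bar between them. Looking.

```bash
python3 - <<'E'
from h import *
s,M=tool();w=vision.camera("wrist");d=vision.camera("side")[170:320,220:380]
print(proj("side",s["ee_pos"]),proj("side",np.array([.5013,.0025,.152])))
cv2.imwrite("pics/x7.png",np.vstack([cv2.resize(d,(512,360),interpolation=cv2.INTER_CUBIC),cv2.resize(w[130:400],(512,216))]))
E
```

```text
[282.0855 243.9353] [281.6346 238.1159]
```

View pics/x7.png

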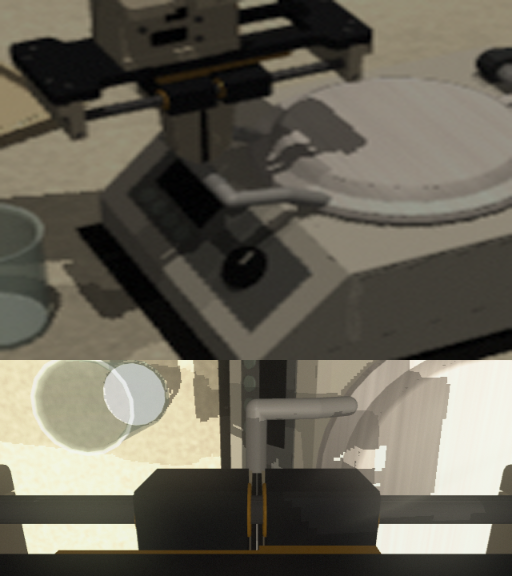

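```bash
python3 - <<'E'
from h import *
go([0.5,0,.15])
for z in(.152,.14,.13,.12):
    for y in(-.043,-.018):
        u=proj("side",np.array([.5018+.06*y,y,z]));print(z,y,((u-[220,170])*[3.2,2.4]))
s,M=tool()
for z in(.152,.14,.13,.12):print(z,wproj([.5045,.047,z],s,M))
d=vision.camera("side")[215:275,265:325];cv2.imwrite("pics/x8.png",cv2.convertScaleAbs(cv2.resize(d,(600,600),interpolation=cv2.INTER_CUBIC),alpha=1.6))
E
```

```text
t 16.6 tcp [0.5018 0.0025 0.1378] shift mm [  2.6311 -12.1806  -1.6525] zaz -3.3815833586856816 F [0.2829 0.2297 0.6172] gap 0.004669875381544791
0.152 -0.043 [230.895  196.2595]
0.152 -0.018 [212.6911 177.8613]
0.14 -0.043 [231.2128 208.4098]
0.14 -0.018 [213.1305 189.938 ]
0.13 -0.043 [231.4742 218.4043]
0.13 -0.018 [213.492 199.874]
0.12 -0.043 [231.7325 228.2821]
0.12 -0.018 [213.8494 209.6959]
0.152 [321.221  190.9622]
0.14 [321.1577 187.5902]
0.13 [321.1109 185.0994]
0.12 [321.0687 182.8533]
```

View pics/x8.png

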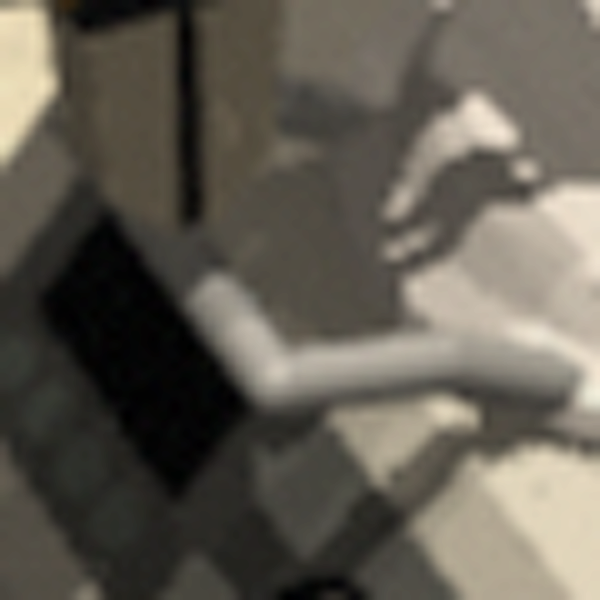

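```bash
python3 - <<'E'
from h import *
print("start",proj("side",np.array([.2772,.5596,.2026])))
for z in(.198,.208,.218):print("s3 inner near corner of front finger; seen ~(337.5,205.5)",z,proj("side",np.array([.6217-.0268,-.0348-.0095+.0016,z])))
for z in(.138,.148,.158):print("now, seam bottom near side, seen ~(283.5,236.5)",z,proj("side",np.array([.5018-.0006,.0025-.0095,z])))
d=cv2.imread("pics/x8.png",0)
print(d[120:330:10,185].tolist());print(d[120:330:10,130].tolist())
E
```

```text
start [ 85.7251 122.6791]
s3 inner near corner of front finger; seen ~(337.5,205.5) 0.198 [337.4449 216.1627]
s3 inner near corner of front finger; seen ~(337.5,205.5) 0.208 [337.6303 211.7175]
s3 inner near corner of front finger; seen ~(337.5,205.5) 0.218 [337.818  207.2193]
now, seam bottom near side, seen ~(283.5,236.5) 0.138 [284.1167 246.6938]
now, seam bottom near side, seen ~(283.5,236.5) 0.148 [283.989  242.5263]
now, seam bottom near side, seen ~(283.5,236.5) 0.158 [283.8598 238.3103]
[17, 15, 12, 14, 16, 22, 24, 24, 24, 22, 33, 53, 66, 66, 64, 64, 64, 70, 77, 62, 28]
[78, 78, 78, 77, 77, 77, 77, 78, 77, 73, 63, 52, 33, 11, 2, 2, 3, 6, 5, 4, 4]
```

Comparing the side images with the reported pose shows the real fingertips sit about 20 mm higher than the reported TCP, in this view and in the earlier one. The beaker grip fits too: 52.6 mm is its rim width. The fingers therefore closed just above the bar, without touching it. I'll reopen, go about 20 mm lower with the force watched, and close again.

Request:
drive_tool:
  plan:
    - [[0,-4,0],0,0.4]
    - [[0,0,0],0,0.4]
    - [[0,0,0],0,0.4]
    - [[0,0,0],0,0.4]
    - [[0,4,0],0,0.4]
    - [[0,3,0],0,0.4]
    - [[0,3,0],0,0.4]
    - [[0,2,0],0,0.4]
    - [[0,0,0],0,0.4]

```text
time: 17.55
ee_pos: [0.5016, 0.0024, 0.1294]
orientation: [0.485, -0.485, 0.515, -0.514]
ft_force: [0.4, 1.2, 0.6]
finger_gap: 0.303
```

Request:
drive_tool:
  plan:
    - [[0,3,0],0,0.4]
    - [[0,3,0],0,0.4]
    - [[0,3,0],0,0.4]
    - [[0,0,0],0,0.4]

```text
time: 17.95
ee_pos: [0.5015, 0.0025, 0.1204]
orientation: [0.485, -0.485, 0.515, -0.514]
ft_force: [0.2, 0.1, 0.8]
finger_gap: 0.301
```

Request:
drive_tool:
  plan:
    - [[0,2,0],0,0.4]
    - [[0,2,0],0,0.4]
    - [[0,0,0],0,0.4]

```text
time: 18.25
ee_pos: [0.5017, 0.0025, 0.1166]
orientation: [0.485, -0.485, 0.515, -0.515]
ft_force: [-0.4, -0.0, 0.4]
finger_gap: 0.303
```

Request:
drive_tool:
  plan:
    - [[0,0,0],0,0.5]
    - [[0,0,0],0,0.6]
    - [[0,0,0],0,0.7]
    - [[0,0,0],0,0.8]
    - [[0,0,0],0,1]
    - [[0,0,0],0,1]
    - [[0,0,0],0,1]
    - [[0,0,0],0,1]
  newtons: 35

```text
time: 19.05
ee_pos: [0.5014, 0.0026, 0.1167]
orientation: [0.485, -0.485, 0.515, -0.514]
ft_force: [-3.8, 0.9, 2.0]
finger_gap: 0.12
```

The gap is now 11 mm, so the bar is between the pads. Working out the arc steps in tool axes.

```bash
python3 - <<'E'
import numpy as np
r=np.hypot(248,18);f=np.arctan2(18,248)
P=lambda t:np.array([0,-(r*np.sin(t+f)-18),248-r*np.cos(t+f)])
def tab(ts):
    c=np.round(np.array([P(t) for t in ts])*2)/2; print(np.diff(c,axis=0).tolist())
up=np.r_[0,.01,.025:.94:.025,.935,.95]
print(len(up)-1); tab(up[:15]);tab(up[14:28]);tab(up[27:])
dn=np.r_[.95,.94,.92:.72:-.02,.71,.70];print(dn);tab(dn)
for t in(up[14],up[27],.95,.7):print(t,P(t))
E
```

```text
40
[[0.0, -2.5, 0.0], [0.0, -3.5, 0.5], [0.0, -6.5, 0.5], [0.0, -6.0, 1.0], [0.0, -6.0, 1.0], [0.0, -6.5, 1.0], [0.0, -6.0, 1.5], [0.0, -6.0, 1.5], [0.0, -6.0, 1.5], [0.0, -6.0, 2.0], [0.0, -6.0, 1.5], [0.0, -5.5, 2.0], [0.0, -6.0, 2.5], [0.0, -5.5, 2.0]]
[[0.0, -6.0, 2.5], [0.0, -5.5, 3.0], [0.0, -5.5, 2.5], [0.0, -5.5, 3.0], [0.0, -5.5, 3.0], [0.0, -5.5, 3.0], [0.0, -5.0, 3.5], [0.0, -5.5, 3.5], [0.0, -5.0, 3.5], [0.0, -5.0, 3.5], [0.0, -5.0, 4.0], [0.0, -4.5, 4.0], [0.0, -5.0, 4.0]]
[[0.0, -4.5, 4.0], [0.0, -4.5, 4.5], [0.0, -4.5, 4.5], [0.0, -4.0, 4.5], [0.0, -4.5, 4.5], [0.0, -4.0, 4.5], [0.0, -4.0, 5.0], [0.0, -3.5, 5.0], [0.0, -4.0, 5.0], [0.0, -3.5, 5.0], [0.0, -3.5, 5.0], [0.0, -1.0, 2.0], [0.0, -2.0, 3.5]]
[0.95 0.94 0.92 0.9  0.88 0.86 0.84 0.82 0.8  0.78 0.76 0.74 0.72 0.71
 0.7 ]
[[0.0, 1.0, -2.0], [0.0, 3.0, -4.5], [0.0, 2.5, -4.0], [0.0, 3.0, -4.0], [0.0, 3.0, -4.0], [0.0, 3.0, -4.0], [0.0, 3.0, -4.0], [0.0, 3.0, -4.0], [0.0, 3.5, -3.5], [0.0, 3.0, -4.0], [0.0, 3.5, -3.5], [0.0, 3.5, -3.5], [0.0, 1.5, -2.0], [0.0, 2.0, -1.5]]
0.32500000000000007 [  0.         -78.24629197  18.73017799]
0.65 [   0.         -146.415737     61.46457326]
0.95 [   0.        -194.1973408  118.3840729]
0.7 [   0.         -155.53314581   69.91505592]
```

Request:
drive_tool:
  plan:
    - [[0,-2.5,0],0,1]
    - [[0,-3.5,0.5],0,1]
    - [[0,-6.5,0.5],0,1]
    - [[0,-6,1],0,1]
    - [[0,-6,1],0,1]
    - [[0,-6.5,1],0,1]
    - [[0,-6,1.5],0,1]
    - [[0,-6,1.5],0,1]
    - [[0,-6,1.5],0,1]
    - [[0,-6,2],0,1]
    - [[0,-6,1.5],0,1]
    - [[0,-5.5,2],0,1]
    - [[0,-6,2.5],0,1]
    - [[0,-5.5,2],0,1]
    - [[0,0,0],0,1]
  newtons: 40

```text
time: 20.55
ee_pos: [0.5195, 0.0014, 0.1955]
orientation: [0.485, -0.485, 0.515, -0.514]
ft_force: [-7.6, 1.0, 0.8]
finger_gap: 0.119
```

```bash
python3 - <<'E'
from h import *
go([.5014,.0026,.1167])
a=cv2.imread("pics/side0.png");s=vision.camera("side")
cv2.imwrite("pics/s9.png",s)
E
```

```text
t 20.55 tcp [0.5195 0.0014 0.1955] shift mm [ -0.1313  78.8369 -18.0458] zaz -3.394153284984712 F [-7.59    1.045   0.8472] gap 0.11851791475098485
```

The gap holds at 11 mm and the vertical force is about 1 N, so the lid is following. There is a slight radial push of −7.6 N, which I'll trim while continuing.

Request:
drive_tool:
  plan:
    - [[0,-6,2],0,1]
    - [[0,-5.5,2.5],0,1]
    - [[0,-5.5,2.5],0,1]
    - [[0,-5.5,3],0,1]
    - [[0,-5.5,3],0,1]
    - [[0,-5.5,3],0,1]
    - [[0,-5,3.5],0,1]
    - [[0,-5.5,3.5],0,1]
    - [[0,-5,3.5],0,1]
    - [[0,-5,3.5],0,1]
    - [[0,-5,4],0,1]
    - [[0,-4.5,4],0,1]
    - [[0,-5,4],0,1]
    - [[0,0,0],0,1]

```text
time: 22.0
ee_pos: [0.5613, -0.0013, 0.265]
orientation: [0.485, -0.485, 0.515, -0.514]
ft_force: [-14.9, 1.4, 9.9]
finger_gap: 0.118
```

Request:
drive_tool:
  plan:
    - [[0,-4.5,4],0,1]
    - [[0,-4.5,4.5],0,1]
    - [[0,-4.5,4.5],0,1]
    - [[0,-4,4.5],0,1]
    - [[0,-4.5,4.5],0,1]
    - [[0,0,0],0,1]

```text
time: 22.6
ee_pos: [0.5839, -0.0028, 0.2879]
orientation: [0.485, -0.485, 0.515, -0.514]
ft_force: [-15.0, 0.6, 15.3]
finger_gap: 0.117
```

The residual force is radial, outward from the hinge, so I'm trimming the path outward.

Request:
drive_tool:
  plan:
    - [[0,-1,-0.5],0,1]
    - [[0,-0.5,-1],0,1]
    - [[0,0,0],0,1]

```text
time: 22.9
ee_pos: [0.5834, -0.0028, 0.2876]
orientation: [-0.485, 0.485, -0.514, 0.515]
ft_force: [-2.5, -2.0, 0.1]
finger_gap: 0.12
```

Request:
drive_tool:
  plan:
    - [[0,-4,4.5],0,1]
    - [[0,-4,4.5],0,1]
    - [[0,-4,5],0,1]
    - [[0,-4,5],0,1]
    - [[0,0,0],0,1]

```text
time: 23.4
ee_pos: [0.6028, -0.0041, 0.3037]
orientation: [-0.485, 0.485, -0.514, 0.515]
ft_force: [-3.2, -3.9, 3.3]
finger_gap: 0.117
```

Request:
drive_tool:
  plan:
    - [[0,-3.5,4.5],0,1]
    - [[0,-3.5,4.5],0,1]
    - [[0,-2,3],0,1]
    - [[0,0,0],0,1]
    - [[0,0,0],0,1]

```text
time: 23.9
ee_pos: [0.614, -0.0049, 0.3117]
orientation: [-0.485, 0.485, -0.514, 0.515]
ft_force: [0.5, -5.4, -0.7]
finger_gap: 0.116
```

```bash
python3 - <<'E'
from h import *
go([.5014,.0026,.1167])
s=arm.state();d=s["ee_pos"]-[.5014,.0026,.1167];a=np.radians(-3.3);u=d[0]*np.cos(a)+d[1]*np.sin(a)
print("theta",np.arctan2(d[2]+.018,.248-u)-.0725,"r",np.hypot(d[2]+.018,.248-u))
cv2.imwrite("pics/s10.png",vision.camera("side"))
E
```

```text
t 23.9 tcp [ 0.614  -0.0049  0.3117] shift mm [  -0.8943  194.9542 -112.9409] zaz -3.427883814727186 F [ 0.5182 -5.427  -0.6747] gap 0.11580516130649318
theta 0.9328253402296383 r 0.25230202315246786
```

Request:
drive_tool:
  plan:
    - [[0,-2,3],0,1]
    - [[0,-2,3],0,1]
    - [[0,-2,3],0,1]
    - [[0,0,0],0,1]
    - [[0,0,0],0,1]

```text
time: 24.45
ee_pos: [0.623, -0.0054, 0.3176]
orientation: [-0.485, 0.485, -0.514, 0.515]
ft_force: [0.5, -4.8, -1.2]
finger_gap: 0.113
```

```bash
python3 - <<'E'
from h import *
from scipy.optimize import least_squares
go([.5014,.0026,.1167])
P=np.array([[.5014,.0026,.1167],[.5195,.0014,.1955],[.5834,-.0028,.2876],[.6028,-.0041,.3037],[.614,-.0049,.3117],arm.state()["ee_pos"]]);a=np.radians(-3.4)
q=np.c_[P[:,0]*np.cos(a)+P[:,1]*np.sin(a),P[:,2]]
r=least_squares(lambda c:np.hypot(*(q-c).T)-.24865,[.75,.1])
c=r.x;print(c,r.fun*1e3,"nominal",q[0]+[.248,-.018])
print("theta",np.arctan2(q[:,1]-c[1],c[0]-q[:,0])-.0725)
s,M=tool();d=vision.camera("side");cv2.imwrite("pics/s11.png",d)
t=vision.camera("top")
# expected handle point (35 mm above TCP)
b=s["ee_pos"]+[0,0,.0353];print("bar proj side",proj("side",b),"top",proj("top",b))
x=d[60:300,240:460]
cv2.imwrite("pics/x11.png",cv2.convertScaleAbs(cv2.resize(x,(550,600),interpolation=cv2.INTER_CUBIC),alpha=1.4))
E
```

```text
t 24.45 tcp [ 0.623  -0.0054  0.3176] shift mm [  -0.9692  200.7965 -121.9729] zaz -3.4286118023893537 F [ 0.4508 -4.8378 -1.2051] gap 0.11251952213475974
[0.749  0.1033] [ 0.3522 -0.3832 -0.2816 -0.0814  0.1106  0.3548] nominal [0.7484 0.0987]
theta [-0.0185  0.3081  0.7638  0.8654  0.9209  0.964 ]
bar proj side [342.8368 128.1316] top [323.5879 192.5639]
```

View pics/x11.png

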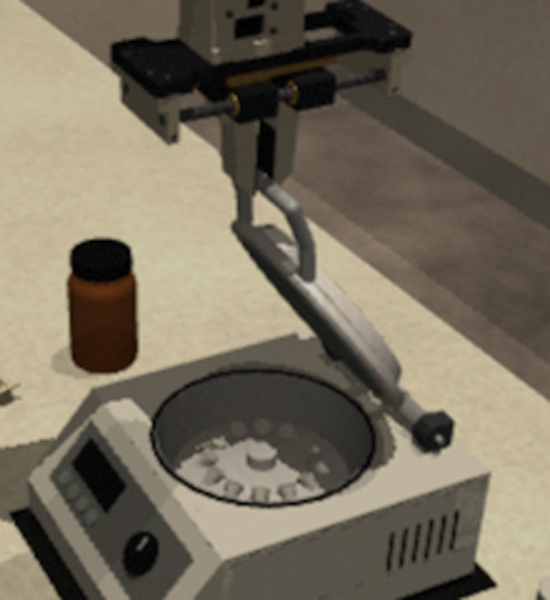

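The lid stands raised past balance with the bowl open beneath it. The bar is held near the fingertips at crop (262,182) and the jar is untouched. That was my last picture, so I'll check the angle from the bar-corner pixel seen there, about (360,143) in the side view.

```bash
python3 - <<'E'
from h import *
a=np.radians(-3.4);ex=np.array([np.cos(a),np.sin(a),0]);ey=np.array([-np.sin(a),np.cos(a),0]);ez=np.array([0,0,1.])
H=np.array([.5014,.0018,.152])+.248*ex-.018*ez
f=.0725;r=.24865
s=arm.state();print(H)
for t in(.85,.9,.95,1.0,1.05):
    b=H-r*np.cos(t+f)*ex+r*np.sin(t+f)*ez
    print(t,b,"dz bar-TCP",b[2]-s["ee_pos"][2],"dx",(b-s["ee_pos"])@ex,"corner",proj("side",b-.045*ey),"near pad",proj("side",b-.012*ey))
# tip line: darkest->bar? find bar column profile in saved picture
im=cv2.imread("pics/s11.png",0)
print(im[124:150:2,340:366:2])
E
```

```text
[ 0.749  -0.0129  0.134 ]
0.85 [ 0.5991 -0.004   0.3322] dz bar-TCP 0.01465479556504179 dx -0.023910632079643928 corner [342.8541 153.1342] near pad [333.6089 144.6387]
0.9 [ 0.6092 -0.0046  0.3395] dz bar-TCP 0.021911074002383457 dx -0.013817006333508216 corner [348.2598 148.0497] near pad [338.8784 139.6669]
0.95 [ 0.6196 -0.0052  0.3462] dz bar-TCP 0.028653812951455748 dx -0.003373332222930735 corner [353.84   143.1842] near pad [344.3224 134.9127]
1.0 [ 0.6303 -0.0059  0.3524] dz bar-TCP 0.0348661590764367 dx 0.007394286505772455 corner [359.5733 138.5568] near pad [349.9199 130.3949]
1.05 [ 0.6414 -0.0065  0.3581] dz bar-TCP 0.040532584747341116 dx 0.01845893641344687 corner [365.4373 134.1857] near pad [355.6496 126.1309]
[[ 45  32   3   0   3  39  47  46  48  68  66  67  66]
 [ 46  23   5   3   3  40  46  46  50  66  65  66  66]
 [ 46  28  24   3   6  44  47  47  52  65  65  66  66]
 [ 47  31  39  49   8  45  47  50  68  65  63  64  66]
 [ 46  26  38  37  38  49  47  74  78  67  61  63  62]
 [ 47  29  37  38  63  84  70  78  76  76  73  63  64]
 [ 47  61  45  49  76  86  94  82  77  74  76  77  69]
 [ 53 109 119  57  55  78 100 106  86  76  76  77  75]
 [ 60 130 131 125  60  54  79  98 109  91  76  75  76]
 [ 61 127 130 132 133  78  49  81 110  91  71  76  75]
 [ 59 128 128 130 133 133  84  47  64  61  59  73  73]
 [ 50 131 129 131 131 132 133  59  37  47  57  77  71]
 [ 60 132 128 130 129 128 130 103  35  43  53  89 105]]
```

All the evidence agrees: θ ≈ 0.96. The bar slid about 4.5 mm in the pads at the start and has been firm since. Working out the way down to 0.70.

```bash
python3 - <<'E'
import numpy as np
r=.24865e3;P=lambda t:np.array([0,-r*np.sin(t+.0725),-r*np.cos(t+.0725)])
ts=np.r_[.964,.955,.94:.73:-.02,.725,.715,.705,.70];c=np.round(np.array([P(t) for t in ts])*2)/2
print(ts);print(np.diff(c,axis=0)[:,1:].tolist())
E
```

```text
[0.964 0.955 0.94  0.92  0.9   0.88  0.86  0.84  0.82  0.8   0.78  0.76
 0.74  0.725 0.715 0.705 0.7  ]
[[1.0, -2.0], [2.0, -3.0], [3.0, -4.5], [2.5, -4.0], [3.0, -4.0], [3.0, -4.0], [3.0, -4.0], [3.0, -4.0], [3.0, -4.0], [3.5, -3.5], [3.0, -4.0], [3.5, -3.5], [2.5, -2.5], [2.0, -2.0], [1.5, -1.5], [1.0, -1.0]]
```

Request:
drive_tool:
  plan:
    - [[0,0,0],0,1]
    - [[0,0,0],0,1]
    - [[0,1,-2],0,1]
    - [[0,2,-3],0,1]
    - [[0,3,-4.5],0,1]
    - [[0,2.5,-4],0,1]
    - [[0,3,-4],0,1]
    - [[0,3,-4],0,1]
    - [[0,0,0],0,1]
  newtons: 50

```text
time: 25.45
ee_pos: [0.6017, -0.0041, 0.3034]
orientation: [-0.485, 0.485, -0.514, 0.515]
ft_force: [1.4, -5.7, -0.3]
finger_gap: 0.115
```

Request:
drive_tool:
  plan:
    - [[0,3,-4],0,1]
    - [[0,3,-4],0,1]
    - [[0,3,-4],0,1]
    - [[0,3.5,-3.5],0,1]
    - [[0,0,0],0,1]

```text
time: 25.95
ee_pos: [0.5859, -0.0028, 0.2908]
orientation: [-0.485, 0.485, -0.514, 0.515]
ft_force: [1.2, -4.8, 1.0]
finger_gap: 0.11
```

```bash
cat >> h.py <<'E'
def theta():
    p=arm.state()["ee_pos"];a=np.radians(-3.4);q=np.array([p[0]*np.cos(a)+p[1]*np.sin(a),p[2]])-[.749,.1033]
    print("theta",np.arctan2(q[1],-q[0])-.0725,"r",np.hypot(*q))
E
python3 -c "
from h import *
go([.58,0,.28]);theta()"
```

```text
t 25.95 tcp [ 0.5859 -0.0028  0.2908] shift mm [-2.4199 10.8259 -6.018 ] zaz -3.399012831965501 F [ 1.1576 -4.8151  1.0187] gap 0.11011686565369402
theta 0.7796987808680496 r 0.24913656231203285
```

Request:
drive_tool:
  plan:
    - [[0,3,-4],0,1]
    - [[0,3.5,-3.5],0,1]
    - [[0,2.5,-2.5],0,1]
    - [[0,2,-2],0,1]
    - [[0,1.5,-1.5],0,1]
    - [[0,1,-1],0,1]
    - [[0,0,0],0,1]
    - [[0,0,0],0,1]
    - [[0,0,0],0,1]

```text
time: 26.85
ee_pos: [0.5717, -0.0017, 0.2774]
orientation: [-0.485, 0.485, -0.514, 0.515]
ft_force: [1.7, -4.0, -0.6]
finger_gap: 0.114
```

```bash
python3 - <<'E'
from h import *
go([.58,0,.28]);theta();print(arm.state()["qvel"])
s0=cv2.imread("pics/side0.png");t0=cv2.imread("pics/top0.png");s=vision.camera("side");t=vision.camera("top")
# bystanders unchanged? (side regions) and beaker in tray vs picture 5
for n,(x0,y0,x1,y1) in dict(jar=(262,155,298,210),bottle=(430,290,480,378),rack=(292,388,440,478),small=(354,325,382,360),big=(195,255,240,315)).items():
    print(n,np.mean(np.abs(s[y0:y1,x0:x1].astype(int)-s0[y0:y1,x0:x1])).round(2))
b=s[185:235,165:205];a5=cv2.resize(cv2.imread("pics/s5.png"),(160,140),interpolation=cv2.INTER_AREA)[45:95,65:105]
print("beaker in tray",cv2.matchTemplate(b[5:45,5:35],b[5:45,5:35],5).max(),cv2.matchTemplate(a5,b[5:45,5:35],5).max(),cv2.minMaxLoc(cv2.matchTemplate(a5,b[5:45,5:35],5))[3])
# bright lid bracket near side: pixel of predicted corner
p=arm.state()["ee_pos"];print("bar pred",proj("side",p+[-.0007,-.012,.0307]))
g=cv2.cvtColor(s,cv2.COLOR_BGR2GRAY);u=proj("side",p+[-.0007,-.012,.0307]).astype(int);print(g[u[1]-12:u[1]+14:2,u[0]-10:u[0]+16:2])
E
```

```text
t 26.85 tcp [ 0.5717 -0.0017  0.2774] shift mm [-2.1685 -2.5704  8.2051] zaz -3.388662225677414 F [ 1.7314 -4.0221 -0.6313] gap 0.11366333742338211
theta 0.7012591567796104 r 0.24916245370918055
[-0.0004 -0.0005 -0.0003  0.001   0.0014  0.0018  0.    ]
jar 5.67
bottle 9.03
rack 8.96
small 10.35
big 13.76
beaker in tray 1.0 0.5864682 (5, 5)
bar pred [319.1029 160.1332]
[[ 47  48  49  44   4   4   2  46  48  47  49 126 135]
 [ 48  48  48  32   3   4   3  46  48  49  55 132 132]
 [ 48  48  48  33   4   4   4  45  48  49  60 137 137]
 [ 48  48  48  27  21   2   4  47  48  48  75 135 136]
 [ 49  49  48  24  39  21   3  47  47  53 119 137 138]
 [ 48  47  47  25  40  39  20  47  47 105 139 140 137]
 [ 49  48  48  27  40  39  50  65  93 138 139 140 139]
 [126  61  49  25  36  48  75  89 111 138 138 137 137]
 [140 135  93  44  35  51  73  91 103 120 137 139 138]
 [141 141 141 126  38  36  50  83 103 108 110  77 104]
 [140 140 140 135  46  45  41  53  84 107 121  71  41]
 [138 139 139 117  44  46  49  35  54  87  99  80  58]
 [138 140 139 127  44  59  64  64  48  51  57  58  72]]
```

θ ≈ 0.70, still, with small forces and the bar in the jaws. One shift check on the bystanders by template matching, then I'll hand in.

```bash
python3 - <<'E'
from h import *
s0=cv2.imread("pics/side0.png",0);s=cv2.cvtColor(vision.camera("side"),cv2.COLOR_BGR2GRAY)
for n,(x0,y0,x1,y1) in dict(jar=(266,155,298,210),bottle=(430,290,480,378),rack=(292,388,440,474),small=(354,325,382,360),big=(195,255,240,315),beaker_tray=(165,185,205,235)).items():
    r=cv2.matchTemplate(s[y0-5:y1+5,x0-5:x1+5],s0[y0:y1,x0:x1],5);_,m,_,l=cv2.minMaxLoc(r);print(n,round(m,2),np.array(l)-5)
go([.5717,-.0017,.2774]);theta();job.sign_off()
E
```

```text
jar 1.0 [0 0]
bottle 1.0 [0 0]
rack 1.0 [0 0]
small 1.0 [0 0]
big 0.59 [0 0]
beaker_tray 0.58 [0 0]
t 27.0 tcp [ 0.5717 -0.0017  0.2774] shift mm [0.002  0.0113 0.02  ] zaz -3.3901163979516076 F [ 1.3274 -4.6164 -0.448 ] gap 0.11367954328419852
theta 0.701221663888809 r 0.24915666287682214
the job is handed in; nothing more can be done
```

The job is handed in at 27.0 s of the 58 s allowed. The middle-sized beaker stands upright in the tray. The lid is held still at about 0.70 rad, just below balance, with the gripper closed on the handle.

- **Beaker:** I gripped it at 22 N a finger and set it down with about 10 N of contact force. A picture taken right after release shows it upright near the tray's centre. I didn't view it again at the end.
- **Lid:** I raised it to about 0.96 rad and lowered it under control to 0.701 rad. At the end the gap was about 10.5 mm on the 12 mm bar, the grip 50 N, and the joints still with forces under 5 N. The lid angle is worked out from the gripper's path around the hinge, and the bar's position in the last picture agreed with it.

**What went wrong or disagreed:**
- **First handle grasp:** it closed just above the bar, because the real fingertips sit about 20 mm higher than the reported tool point. I reopened, went lower and gripped it properly.
- **Bar slip:** the bar slid about 4.5 mm in the pads early in the lift. Sideways push on the handle also reached about 20 N before I corrected the path.
- **Bystander check:** the jar, wash bottle, rack and small beaker show no shift. The large beaker's match was weak (0.59, also with no shift), possibly because the arm's shadow changed. I don't believe I touched it, but that check is not conclusive.

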